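# Cock, load and trip a spring marking stamp on a kit carton

### The job

Code the small kit carton in the spring marking stamp: draw the striker back by its black upright grip until the sear catches and holds it, slide the carton upright and end-first into the open nest right back against the backstop, then trip the sear with the red paddle so that the striker fires onto the carton. Leave the carton standing there, held between the die and the anvil; never let the striker snap forward on an empty nest, and leave the bottles, dishes and canisters round about where they stand.

Things in the scene. Friction and masses are not known exactly. Their poses are not given: they have to be found in the camera images.
- stamp_frame: Fixed grey stamp, a C in plan, open to its -x; origin on the worktop under the strike axis, mid-nest; x runs into the nest, y from anvil to housing. Backstop face x=+35 mm (50 high, y -58..+62). Anvil face y=-35 (x -25..+35, 58 high, 22 thick). Housing x -28..+28, y +35..+160, 64 high; spring tube behind it to y=+192. Nest 70 mm wide, no floor. Strikes to -y at z=32. Nothing above 88 mm.
- nest (a point): Point on the worktop where the middle of the carton's underside ends: frame x=-14 mm, y=-12.5 mm (carton end on the backstop, its side flat on the anvil). Axes as stamp_frame.
- striker (a joint): Distance the striker is drawn back (frame +y), m. 0 = rest: its die head then fills the nest to 15 mm from the anvil, so no carton fits. Spring force 4 N at 0, 12 N at 0.055. Drawn just past 0.055 the sear drops in and holds it at 0.055 when let go; end stop 0.068. Let go earlier, it snaps forward. Resting on a stamped carton (45 mm): 0.030.
- striker_grip (a point): On the axis of the upright black cocking grip at z=68 mm. Grip: post 20 mm thick, z 22 to 88 mm, on the open (-x) side of the housing at frame x=-50 mm, y = 56 mm + striker travel; 12 mm clear of the housing, joined to the striker only by a 10 mm arm at z=32 mm. Free space on both its y sides.
- die_face (a point): Centre of the brass die face (26 x 26 mm, z=32 mm), frame y = -20 mm + striker travel; it looks to -y at the anvil.
- sear (a joint): Sear lever angle, rad: 0 = down (rest, or latched), + = paddle pressed, up to 0.45. The loaded sear lets go at about 0.25 (paddle some 9 mm down) and takes about 13 N at the paddle. A spring returns it.
- sear_paddle (a point): Middle of the top of the red trip paddle, 30 mm (frame x) by 26 mm (frame y), on top of the housing's nest end at frame x=0, y=44 mm, z=72 mm. Press it straight down.
- kit_carton: White carton with a teal band, 45 mm (its x) by 98 mm (its y) by 62 mm high, about 0.15 kg, upright. Origin at the centre of its underside. Loaded, its y lies along frame x, either end first. Grasp across the 45 mm.
- amber_bottle: Brown bottle with black cap, 62 mm across, 126 mm high; origin at the centre of its underside. Leave it alone.
- blue_cap_bottle: White bottle with blue cap, 67 mm across, 136 mm high; origin as above. Leave it alone.
- petri_dishes: Stack of clear dishes, 69 mm across, 48 mm high; origin as above. Leave it alone.
- blue_canister: White strip canister with blue cap, 42 mm across, 92 mm high, in front of the stamp; origin as above. Leave it alone.
- green_canister: White strip canister with green cap, 42 mm across, 92 mm high, in front of the stamp; origin as above. Leave it alone.

How it is judged:
On the way, in this order (a step that is already met when the one before it is completed fails the run):
1. the striker is drawn back and held by the sear alone, with the fingers off it (value of joint striker between 0.052 and 0.06 m and contact force between the fingers and striker below 0.3 N), for 0.3 s.
2. with the striker still latched, the carton stands in the nest, against the backstop and square (x of kit_carton in the frame of stamp_frame between -0.02 and -0.008 m and angle between the y axis of kit_carton and the x axis of stamp_frame, either way round below 0.12 rad and angle between kit_carton's own z axis and vertical below 0.1 rad and height (world z) of kit_carton below 0.006 m and value of joint striker above 0.05 m and y of kit_carton in the frame of stamp_frame between -0.018 and 0.016 m), for 0.2 s.
3. the sear is tripped and the striker fires (x of kit_carton in the frame of stamp_frame between -0.022 and -0.006 m and angle between the y axis of kit_carton and the x axis of stamp_frame, either way round below 0.12 rad and angle between kit_carton's own z axis and vertical below 0.1 rad and height (world z) of kit_carton below 0.006 m and velocity of joint striker below -0.4 m/s).
At the end, for the whole second after the job is handed in: The carton stands upright and still on the worktop in the nest, within 8 mm of the backstop and square to it within 0.12 rad, with the die resting against it (striker at 26 to 35 mm) and its other side within about 4 mm of the anvil; robot clear (x of kit_carton in the frame of stamp_frame between -0.022 and -0.006 m and angle between the y axis of kit_carton and the x axis of stamp_frame, either way round below 0.12 rad and angle between kit_carton's own z axis and vertical below 0.1 rad and height (world z) of kit_carton below 0.006 m and value of joint striker between 0.026 and 0.035 m and y of kit_carton in the frame of stamp_frame between -0.017 and -0.008 m and linear speed of kit_carton below 0.02 m/s); the robot touches nothing.
It fails at once if the striker snaps forward on an empty nest (velocity of joint striker below -0.25 m/s and value of joint striker below 0.022 m).
It fails at once if a bottle, the dishes or a canister is moved more than 30 mm or tipped (distance of any of amber_bottle, blue_cap_bottle, petri_dishes, blue_canister, green_canister from where it was at the start of the episode above 0.03 m or angle between any of amber_bottle, blue_cap_bottle, petri_dishes, blue_canister, green_canister's own z axis and vertical above 0.4 rad).
It also fails if it takes over 58 s, if anything falls off the work surface, if the arm or the gripper's body presses on something with over 40 N, if the wrist force passes 120 N, or if a joint passes its speed limit or range.

### The arm

A 6-joint arm with a two-finger parallel gripper is mounted at the origin on the work surface; the furniture and walls round the work are solid. World frame = base frame: x ahead of the robot, y to its left, z up, the work surface at z = 0. Lengths are in m, angles in rad, forces in N, time in s.
With the tool pointing down it reaches from about 0.3 to 0.875 m from the base axis. Payload 6.4 kg.
Tool frame: the origin (TCP) lies at the very end of the fingers, on their centre line; the grasp point (between the pads) lies 19 mm behind it; z points along the fingers, y is the line along which they close (so a half turn about z gives the same grasp; the last joint's range is limited). The gripper opens to 85 mm and grips with 20 to 120 N. Pads are 22 mm wide; open, the fingers measure 114 mm over their backs; the gripper's body (76 mm by 85 mm) begins 54 mm behind the grasp point. The pads swing forward as they close: fully open they stand 13 mm farther back than shut.
Start: joints at [0.993, 0.181, 1.607, -0, 1.354, -0.206], TCP at [0.209, 0.536, 0.231] pointing down, gripper open.
Joint ranges: [-2.99, 2.99], [-0.89, 2.07], [0.3, 2.58], [-1.14, 4.28], [0, 2.63], [-3.12, 3.12]. Speed limits (rad/s): [2.57, 2.57, 3.01, 3.14, 3.14, 3.14].

### API

Orientations are given as a unit quaternion [w, x, y, z].
In Python, from bench import ctrl gives the robot as it stands.
- The arm moves only by the tool jog_arm, called after "Request:" as name(argument=value, ...) on one line, values as JSON. Schema: {"type":"object","properties":{"plan":{"type":"string"},"only":{"type":"string"},"quiet":{"type":"boolean"},"lines":{"type":"string"}},"required":["plan"],"additionalProperties":false}. plan is a string of 1 to 10 rows, one to a line, with the numbers parted by commas; each row has 7 numbers: dx, dy, dz in units of 25 mm, then a rotation vector rx, ry, rz in rad, then the opening from 0.0 (shut) to 1.0 (fully open); each row is the pose to reach, as a shift and turn from the pose commanded when the call began, along the tool's axes at that moment; what a row does not reach only later rows make up. A row lasts 1/8 s, in which the tool goes at most 0.0625 m and 0.188 rad, less where a joint would pass 70% of its speed; a pose out of reach is approached as far as the arm can. The fingers move at their own pace and stop on an object; the grip force is fixed at half the most. Time passes only in rows, so rows that do not move let the fingers close. The tool returns the time, the measured TCP pose, the force, the opening and the grip force at its end. only (a regular expression) keeps the lines of the reply that match it, lines (a string "A,B") keeps lines A to B, and quiet returns only ok. Input that does not fit is refused with a message, and nothing moves.
- ctrl.get_obs(): the state, without advancing time (a new reading comes with each control period).
- ctrl.camera(name): name is "scene" or "top" or "wrist"; returns the picture (400x640x3 uint8, blue, green, red); there is no depth.
- ctrl.camera_params(name): a dict with "fovy" (degrees; the focal length in pixels is half the picture's height over the tangent of half this angle, whatever the lens; pixels are square), "cx", "cy" (the principal point, pixels), "dist" ([k1, k2, p1, p2, k3] as OpenCV has them; the pictures are not rectified), "view" (4x4, takes a point from world to camera coordinates). Camera axes: x right, y up, looking along -z (the intrinsics and any distortion apply to the point x, -y, -z); pixel columns grow to the right and rows downward; lengths in m; the calibration is good to about 2 mm. A picture is of the moment at which its call begins: read the wrist's pose just before it. camera_params takes no time and is no camera call; for the wrist camera it gives the pose at the moment of the call.
- ctrl.hand_in(): hands the job in; it is judged then, once.
The state is a dict: "time_s": time; "q": joint angles; "dq": joint speeds; "joint_efforts": joint torques, N m; "eef_pos": TCP position; "eef_rot": TCP orientation; "wrist_force": force on the tool from outside, world axes, zero at the start; "torque": the same for the moment, N m; "opening": opening from 0.0 (shut) to 1.0 (fully open); "grasp_force": force on a finger pad.
Only numpy, scipy, OpenCV 4.12 (cv2) and the standard library are available. Lean on these libraries where they do the work, as an engineer would, in place of code of your own. Each camera call takes 0.05 s, during which the arm holds its last target. There are 200 camera calls.

## Working session

There is one attempt and no reset: what is moved stays moved. The work goes in short steps, Python scripts to look and compute and a tool call to move; the robot and the scene stay as the last step left them, time stands still between calls to the robot, and variables do not carry over. Pictures are saved under pics/ and viewed, at most 10 in all, crops included, and the job is handed in when it is done.

```bash
ls; mkdir -p pics; python3 - <<'E'
from bench import ctrl
import cv2,json
o=ctrl.get_obs();print({k:o[k] for k in('time_s','eef_pos','eef_rot','opening')})
for n in('scene','top'):
    cv2.imwrite(f'pics/{n}0.png',ctrl.camera(n));print(n,ctrl.camera_params(n))
E
```

```text
bench.py
pics
{'time_s': 0.0, 'eef_pos': array([0.20857881, 0.53528269, 0.23040435]), 'eef_rot': array([-3.26981846e-04,  1.84849189e-01,  9.82766554e-01, -7.55724525e-04]), 'opening': 1.002523406948083}
scene {'fovy': 47.74269996604677, 'cx': 323.87824156689686, 'cy': 201.17589357535454, 'dist': array([-0.11241705,  0.        ,  0.        ,  0.        ,  0.        ]), 'view': array([[ 0.61684399, -0.78708426, -0.00136237, -0.39228341],
       [ 0.45484217,  0.35504962,  0.81673641, -0.20887847],
       [-0.64235667, -0.50441861,  0.57700934, -0.70337923],
       [ 0.        ,  0.        ,  0.        ,  1.        ]])}
top {'fovy': 42.1373980287953, 'cx': 317.52917354300905, 'cy': 199.6004528759189, 'dist': array([-0.07064613,  0.        ,  0.        ,  0.        ,  0.        ]), 'view': array([[ 2.19241146e-02, -9.99756282e-01,  2.59043108e-03,
        -1.50242151e-01],
       [ 9.85835446e-01,  2.20496275e-02,  1.66259696e-01,
        -4.24181923e-01],
       [-1.66276294e-01, -1.09135786e-03,  9.86078599e-01,
        -1.21114751e+00],
       [ 0.00000000e+00,  0.00000000e+00,  0.00000000e+00,
         1.00000000e+00]])}
```

View pics/scene0.png

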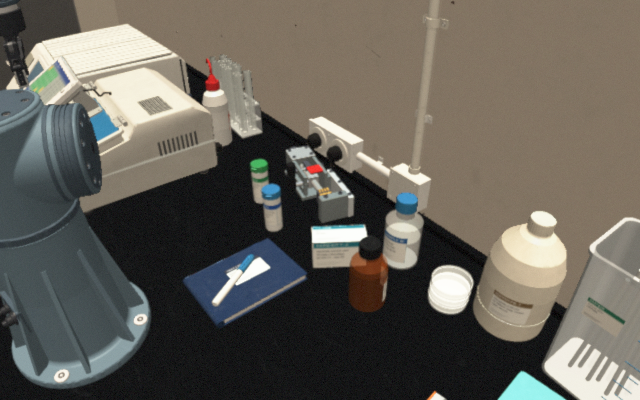

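View pics/top0.png

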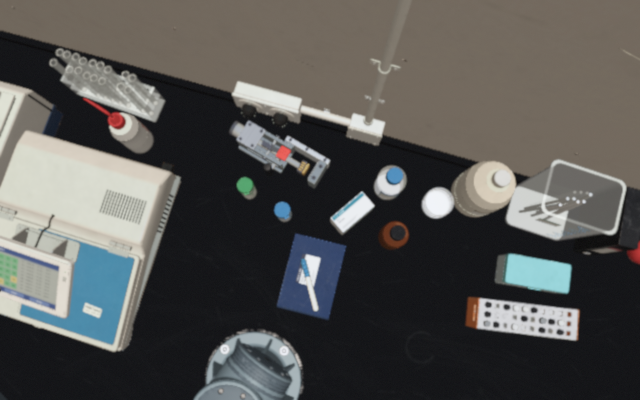

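The scene picture shows the stamp in front of the wall, around (320,180), with the canisters at (260,180) and (272,208), the carton at (340,245) and the bottles to its right. In the top picture the stamp runs from (235,130) to (325,175), and the carton is at (352,212). I'll zoom in on the top view.

```bash
python3 - <<'E'
import cv2
im=cv2.imread('pics/top0.png')
cv2.imwrite('pics/c0.png',cv2.resize(im[108:258,222:422],None,fx=4,fy=4,interpolation=cv2.INTER_CUBIC))
E
```

```text
(no output)
```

View pics/c0.png

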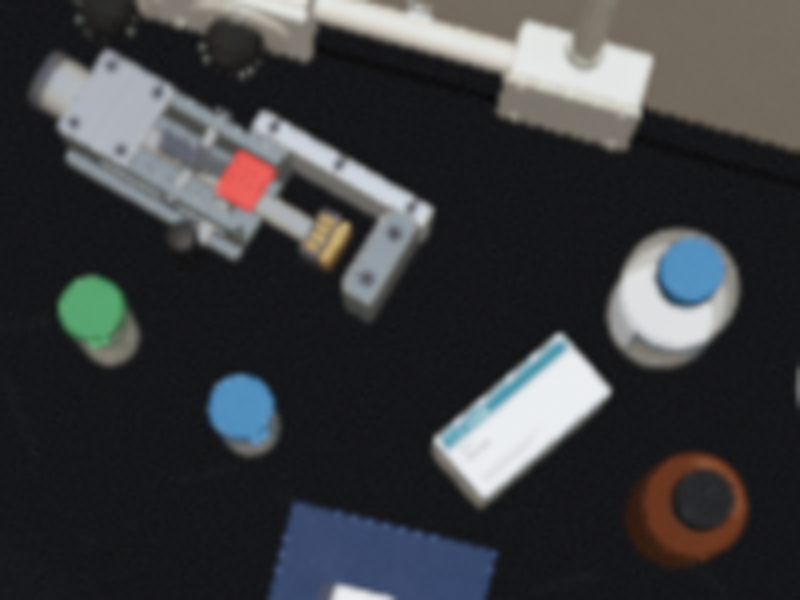

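The crop shows the paddle at about (246,181), the grip top at (181,237), the anvil's front top edge from (345,280) to (378,293), and the right end of the backstop at (433,208). The carton's top corners are (435,440), (562,335), (612,388) and (483,500). Next I fit the poses to these.

```bash
cat > h.py <<'E'
import numpy as np,cv2
from bench import ctrl
from scipy.optimize import least_squares
from scipy.spatial.transform import Rotation as R
def K(p):
    f=200/np.tan(np.radians(p['fovy'])/2);return np.array([[f,0,p['cx']],[0,f,p['cy']],[0,0,1.]])
def proj(P,p):
    c=np.c_[np.atleast_2d(P),np.ones(len(np.atleast_2d(P)))]@p['view'].T
    c=c[:,:3]*[1,-1,-1];return cv2.projectPoints(c,np.zeros(3),np.zeros(3),K(p),p['dist'])[0][:,0]
def ray(uv,z,p):
    n=cv2.undistortPoints(np.array(uv,float).reshape(-1,1,2),K(p),p['dist'])[:,0]
    V=p['view'];Rm=V[:3,:3];o=-Rm.T@V[:3,3];d=np.c_[n[:,0],-n[:,1],-np.ones(len(n))]@Rm
    return o+d*((np.array(z)-o[2])/d[:,2])[:,None]
def w(pose,L):
    c,s=np.cos(pose[2]),np.sin(pose[2]);L=np.atleast_2d(L)
    return np.c_[pose[0]+c*L[:,0]-s*L[:,1],pose[1]+s*L[:,0]+c*L[:,1],L[:,2]]
def fit(L,uv,p,x0):
    r=least_squares(lambda x:(proj(w(x,L),p)-uv).ravel(),x0,loss='soft_l1');return r.x,(proj(w(r.x,L),p)-uv)
E
python3 - <<'E'
from h import *
p=ctrl.camera_params('top')
t=lambda a:np.array(a,float)/4+[222-.375,108-.375]
uv=t([(246,181),(181,234),(345,280),(378,293),(433,208)])
L=np.array([(0,44,72),(-50,56,88),(-25,-35,58),(-25,-57,58),(45,-58,50)])/1e3
print(ray(uv,L[:,2],p).round(3))
x,e=fit(L[:4],uv[:4],p,[.6,.15,-.4]);print('stamp',x,e.round(1))
cu=t([(435,440),(562,335),(612,388),(483,500)])
Lc=np.array([(.0225,.049,.062),(-.0225,.049,.062),(-.0225,-.049,.062),(.0225,-.049,.062)])
W=ray(cu,[.062]*4,p);print(W.round(3))
# order: find corner sequence
Lr=np.array([(-.0225,.049,.062),(.0225,.049,.062),(.0225,-.049,.062),(-.0225,-.049,.062)])
for th in np.arange(-3,3.2,.7):
    for l in(Lr,np.roll(Lr,1,0)):
        c,e=fit(l,cu,p,[*W[:,:2].mean(0),th])
        if abs(e).max()<4: print('carton',c,abs(e).max())
ct=ray(t([(92,308),(242,405)]),[.092]*2,p);print('can',ct)
b=ray(t([(702,497),(692,268)]),[.126,.136],p);print('bot',b)
np.save('stamp.npy',x)
im=cv2.imread('pics/top0.png')
im=cv2.resize(im[108:258,222:422],None,fx=4,fy=4,interpolation=cv2.INTER_CUBIC)
def box(po,a,b,z,col):
    q=w(po,[(a[0],a[1],z),(b[0],a[1],z),(b[0],b[1],z),(a[0],b[1],z)]);q=(proj(q,p)-[221.625,107.625])*4
    cv2.polylines(im,[q.astype(int)],1,col,1)
box(x,(-.025,-.057),(.035,-.035),.058,(0,255,0));box(x,(.035,-.058),(.05,.062),.05,(0,255,255))
box(x,(-.028,.035),(.028,.16),.064,(255,0,255));box(x,(-.015,.031),(.015,.057),.072,(255,255,0));box(x,(-.06,.046),(-.04,.066),.088,(0,0,255))
cv2.imwrite('pics/o.png',im)
E
```

```text
[[ 0.532 -0.057  0.072]
 [ 0.495 -0.021  0.088]
 [ 0.476 -0.117  0.058]
 [ 0.469 -0.137  0.058]
 [ 0.523 -0.168  0.05 ]]
stamp [ 0.51452923 -0.0956332  -0.44877903] [[-0.4 -0.8]
 [ 0.9  0.5]
 [-0.2 -0.3]
 [-0.2  0.6]]
[[ 0.381 -0.172  0.062]
 [ 0.445 -0.246  0.062]
 [ 0.414 -0.275  0.062]
 [ 0.346 -0.2    0.062]]
carton [ 0.39647884 -0.22323908 -2.41797583] 0.8135222851779247
carton [ 0.39647884 -0.22323908 -2.41797583] 0.8135223274434509
carton [ 0.39647884 -0.22323908 -2.41797583] 0.813522391529915
carton [ 0.39647884 -0.22323908 -2.41797582] 0.8135220853266674
carton [ 0.39647884 -0.22323908 -2.41797584] 0.8135226042881527
carton [ 0.39647884 -0.22323908 -2.41797584] 0.8135224935896304
carton [ 0.39647884 -0.22323908  3.86520948] 0.8135221086272679
carton [ 0.39647884 -0.22323908  3.86520949] 0.8135219971624394
carton [ 0.39647884 -0.22323908  3.86520946] 0.8135226331735339
can [[ 0.44915743  0.02792683  0.092     ]
 [ 0.39461417 -0.06046016  0.092     ]]
bot [[ 0.34387807 -0.31814959  0.126     ]
 [ 0.47076589 -0.31145813  0.136     ]]
```

View pics/o.png

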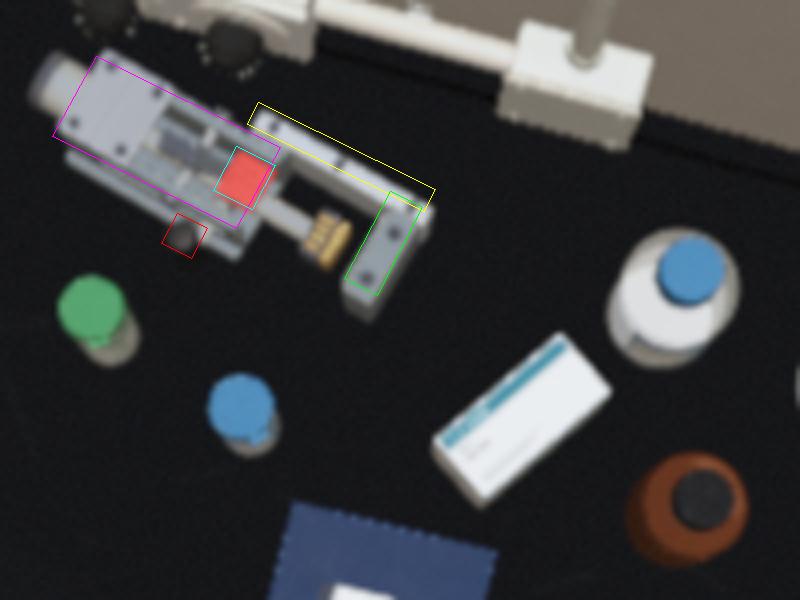

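The overlay shows the stamp fit turned a few hundredths of a rad short: the backstop runs from (265,112) to (433,208), against a predicted slope of 0.49. I'll move over the stamp, look with the wrist camera and refit there.

```bash
cat >> h.py <<'E'
def to(pos,yaw=None):
    """tool-axis shift & turn to reach world pos, tool down with tool-y at world yaw"""
    o=ctrl.get_obs();T=R.from_quat(np.roll(o['eef_rot'],-1))
    d=T.inv().apply(np.array(pos)-o['eef_pos']);r=np.zeros(3)
    if yaw is not None:
        y=np.array([np.cos(yaw),np.sin(yaw),0]);z=np.array([0,0,-1.])
        G=R.from_matrix(np.c_[np.cross(y,z),y,z]);r=(T.inv()*G).as_rotvec()
    print('t',round(o['time_s'],2),'d',d.round(4),'r',r.round(4));return d,r
E
python3 - <<'E'
from h import *
p=ctrl.camera_params('wrist');V=p['view'];o=ctrl.get_obs();T=R.from_quat(np.roll(o['eef_rot'],-1))
c=-V[:3,:3].T@V[:3,3];print('cam in tool',T.inv().apply(c-o['eef_pos']),'look',T.inv().apply(-V[2,:3]),p['fovy'])
to((.40,-.03,.30),1.09)
E
```

```text
cam in tool [ 7.93246647e-02  1.27156002e-05 -1.42875549e-01] look [-3.10309065e-01  1.39323183e-04  9.50635716e-01] 61.114151789848904
t 0.1 d [-0.3837 -0.4573 -0.069 ] r [-0.0015 -0.0003  0.109 ]
```

The rows are not in the units I measure in: shifts go in units of 25 mm. I convert before sending: -0.45 m is -18, -0.1 m is -4.

Request:
jog_arm(plan="0,0,-2.4,0,0,0,1\n0,0,-4,0,0,0,1\n-16,-18,-4,0,0,0.109,0.7\n-16,-18,-4,0,0,0.109,0.7\n-16,-18,-4,0,0,0.109,0.7\n-16,-18,-4,0,0,0.109,0.7\n-16,-18,-4,0,0,0.109,0.7\n-16,-18,-4,0,0,0.109,0.7\n-16,-18,-4,0,0,0.109,0.7\n-16,-18,-4,0,0,0.109,0.7")

```text
time_s: 1.35
eef_pos: [0.3827, 0.065, 0.3313]
eef_rot: [0.0, 0.238, 0.971, 0.0]
wrist_force: [1.7, 0.7, 0.2]
opening: 0.702
grasp_force: 0.0
```

```bash
python3 -c "
from h import *
to((.45,-.05,.23),1.09)"
```

```text
t 1.35 d [-0.1128 -0.0708  0.1013] r [ 0.0004  0.0006 -0.    ]
```

Request:
jog_arm(plan="-4.4,-2.8,4,0,0,0,0.7\n-4.4,-2.8,4,0,0,0,0.7\n-4.4,-2.8,4,0,0,0,0.7\n-4.4,-2.8,4,0,0,0,0.7")

```text
time_s: 1.85
eef_pos: [0.4467, -0.0472, 0.2288]
eef_rot: [-0.003, 0.24, 0.971, 0.0]
wrist_force: [0.1, 0.2, 0.3]
opening: 0.696
grasp_force: 0.0
```

```bash
python3 - <<'E'
from h import *
import pickle
p=ctrl.camera_params('wrist');im=ctrl.camera('wrist');cv2.imwrite('pics/w1.png',im);pickle.dump(p,open('w1.pkl','wb'))
E
```

```text
(no output)
```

View pics/w1.png

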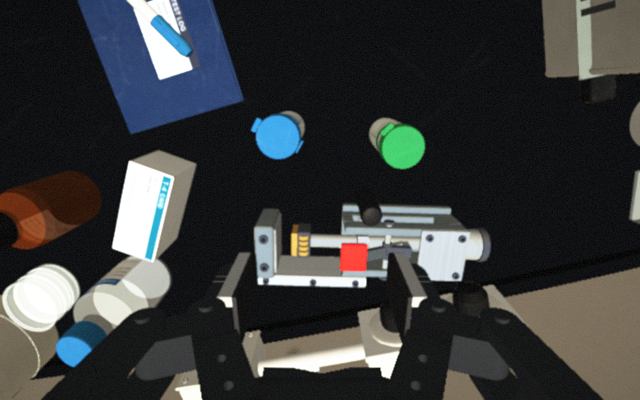

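The wrist view shows the stamp nearly square in the image: anvil at (267,245), paddle at (354,257), grip top at (372,214), and canisters at (278,136) and (402,146). I'll enlarge it for the refit.

```bash
python3 - <<'E'
from h import *
import pickle
p=pickle.load(open('w1.pkl','rb'));im=cv2.imread('pics/w1.png')
t=lambda a:np.array(a,float)
uv=t([(354,257),(372,214),(279.5,210),(257.5,210)]);L=np.array([(0,44,72),(-50,56,88),(-25,-35,58),(-25,-57,58)])/1e3
x,e=fit(L,uv,p,[.51,-.095,-.45]);print('stamp',x,e.round(1))
np.save('stamp.npy',x)
c=cv2.resize(im[190:300,245:505],None,fx=3,fy=3,interpolation=cv2.INTER_CUBIC)
def box(po,a,b,z,col):
    q=w(po,[(a[0],a[1],z),(b[0],a[1],z),(b[0],b[1],z),(a[0],b[1],z)]);q=(proj(q,p)-[244.67,189.67])*3
    cv2.polylines(c,[q.astype(int)],1,col,1)
box(x,(-.025,-.057),(.035,-.035),.058,(0,255,0));box(x,(.035,-.058),(.05,.062),.05,(0,255,255))
box(x,(-.028,.035),(.028,.16),.064,(255,0,255));box(x,(-.015,.031),(.015,.057),.072,(255,255,0));box(x,(-.06,.046),(-.04,.066),.088,(0,0,255))
cv2.imwrite('pics/o2.png',c)
can=ray([(278,136),(402,146)],[.092]*2,p);print('can world',can[:,:2].round(3))
cc,s=np.cos(x[2]),np.sin(x[2]);print('can frame',((can[:,:2]-x[:2])@np.array([[cc,-s],[s,cc]])).round(3))
E
```

```text
stamp [ 0.50124818 -0.08916471 -0.64932232] [[-0.2 -3.1]
 [ 7.4  0.5]
 [-0.5  3. ]
 [-0.6 -0.5]]
can world [[ 0.392 -0.059]
 [ 0.447  0.028]]
can frame [[-0.105 -0.042]
 [-0.114  0.061]]
```

View pics/o2.png

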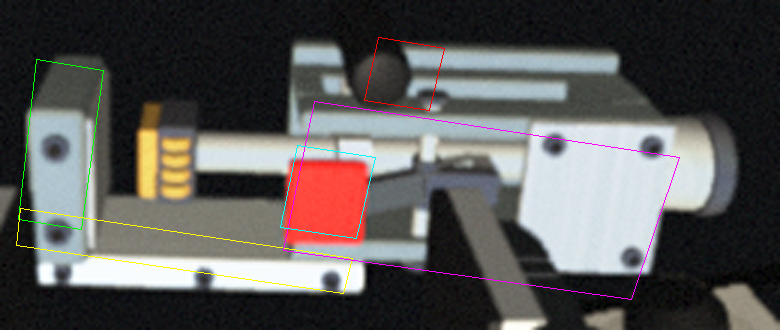

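The crop shows that the anvil's top face starts at crop row 110, because the front face is above it. The backstop's top front edge runs along row 258 and ends at (365,258), the paddle corners are (288,160) to (368,242), and the grip top is at (381,77). Refit with these.

```bash
python3 - <<'E'
from h import *
import pickle
p=pickle.load(open('w1.pkl','rb'));im=cv2.imread('pics/w1.png')
t=lambda a:np.array(a,float)/3+[244.67,189.67]
uv=t([(327,202),(381,77),(88,112),(28,110),(365,259),(288,160),(368,161),(366,243),(288,242)]);L=np.array([(0,44,72),(-50,56,88),(-25,-35,58),(-25,-57,58),(35,62,50),(-15,31,72),(-15,57,72),(15,57,72),(15,31,72)])/1e3
x,e=fit(L,uv,p,[.51,-.095,-.45]);print('stamp',x,e.round(1).tolist())
np.save('stamp.npy',x)
pt=ctrl.camera_params('top');tt=lambda a:np.array(a,float)/4+[221.625,107.625]
print('top resid px',(proj(w(x,L[[0,1,3]]),pt)-tt([(246,181),(181,237),(378,293)])).round(1).tolist())
cc,s=np.cos(x[2]),np.sin(x[2]);F=np.array([[cc,-s],[s,cc]])
can=ray([(278,136),(402,146)],[.092]*2,p)[:,:2]
print('can frame',((can-x[:2])@F).round(3), ((ray(tt([(92,308),(242,405)]),[.092]*2,pt)[:,:2]-x[:2])@F).round(3))
# carton in wrist: top corners
cu=np.array([(133,158),(174,177),(150,262),(112,248)],float)
Lr=np.array([(.0225,-.049,.062),(-.0225,-.049,.062),(-.0225,.049,.062),(.0225,.049,.062)])
for th in(-2.418,.72): print('carton',*[np.round(v,3).tolist() for v in fit(Lr,cu,p,[.396,-.223,th])])
g=w(x,[(-.05,.056,.049)])[0];print('grip',g,'yawy',x[2]+np.pi/2);to([*g[:2],.12],x[2]+np.pi/2)
E
```

```text
stamp [ 0.50974195 -0.09425276 -0.49963416] [[0.1, -0.1], [-0.4, 0.1], [0.9, -0.2], [-1.0, 0.1], [0.7, 0.6], [0.5, -0.1], [0.5, -0.0], [-0.7, -0.2], [-0.6, -0.1]]
top resid px [[-0.6, 0.3], [-0.1, 0.2], [-1.9, 3.3]]
can frame [[-0.12  -0.025]
 [-0.113  0.077]] [[-0.112  0.078]
 [-0.117 -0.025]]
carton [0.396, -0.222, -2.443] [[-2.716, 1.719], [1.448, 0.062], [2.25, -0.216], [-1.267, -1.463]]
carton [0.44, -0.257, 0.3] [[-0.774, 145.717], [-75.545, 100.787], [0.484, -44.082], [73.731, -0.766]]
grip [ 0.49268391 -0.0211431   0.049     ] yawy 1.071162166949013
t 1.9 d [-0.0292  0.0435  0.1101] r [-0.0002 -0.0034  0.0169]
```

To row units: 0.11 m is 4.4, 0.08 m is 3.2.

Request:
jog_arm(plan="-1.16,1.74,2,0,-0.0034,0.017,0.6\n-1.16,1.74,3.2,0,-0.0034,0.017,0.6\n-1.16,1.74,4.4,0,-0.0034,0.017,0.6\n-1.16,1.74,4.4,0,-0.0034,0.017,0.6\n-1.16,1.74,4.4,0,-0.0034,0.017,0.6")

```text
time_s: 2.52
eef_pos: [0.4946, -0.0206, 0.1232]
eef_rot: [0.003, 0.246, 0.969, -0.0]
wrist_force: [-0.7, -0.1, 0.4]
opening: 0.598
grasp_force: 0.0
```

```bash
python3 - <<'E'
from h import *
x=np.load('stamp.npy');g=w(x,[(-.05,.056,.049)])[0];to(g,x[2]+np.pi/2)
p=ctrl.camera_params('wrist');im=ctrl.camera('wrist');cv2.imwrite('pics/w2.png',im)
E
```

```text
t 2.52 d [ 0.0018 -0.0014  0.0742] r [0.0007 0.0059 0.0027]
```

View pics/w2.png

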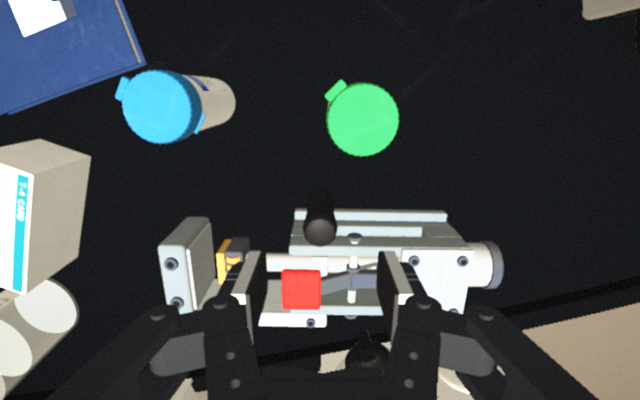

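The grip top is at (320,228), centred between the fingers. Next I descend and close on it.

To row units: 0.074 m is 2.96, 0.04 m is 1.6.

Request:
jog_arm(plan="0.08,-0.04,1.6,0,0.005,0.002,0.6\n0.08,-0.04,2.96,0,0.005,0.002,0.6\n0.08,-0.04,2.96,0,0.005,0.002,0.6\n0.08,-0.04,2.96,0,0.005,0.002,0.1\n0.08,-0.04,2.96,0,0.005,0.002,0.1\n0.08,-0.04,2.96,0,0.005,0.002,0.1\n0.08,-0.04,2.96,0,0.005,0.002,0.1")

```text
time_s: 3.45
eef_pos: [0.4935, -0.0212, 0.0496]
eef_rot: [0.001, 0.247, 0.969, 0.0]
wrist_force: [-1.1, 1.4, 6.8]
opening: 0.221
grasp_force: 58.3
```

```bash
python3 - <<'E'
from h import *
x=np.load('stamp.npy');g=w(x,[(-.05,.056,.049)])[0];to(g,x[2]+np.pi/2)
E
```

```text
t 3.45 d [ 0.0008 -0.0003  0.0006] r [ 0.0012  0.0024 -0.0001]
```

To row units: 0.061 m is 2.44, 0.055 m is 2.2.

Request:
jog_arm(plan="0,0.4,0,0,0,0,0.1\n0,1,0,0,0,0,0.1\n0,1.6,0,0,0,0,0.1\n0,2.2,0,0,0,0,0.1\n0,2.44,0,0,0,0,0.1\n0,2.44,0,0,0,0,0.1\n0,2.44,0,0,0,0,0.1")

```text
time_s: 4.32
eef_pos: [0.5223, 0.0299, 0.0495]
eef_rot: [0.001, 0.247, 0.969, -0.002]
wrist_force: [-3.3, -12.4, 7.7]
opening: 0.216
grasp_force: 59.6
```

```bash
python3 - <<'E'
from h import *
x=np.load('stamp.npy');g=w(x,[(-.05,.056+.055,.049)])[0];to(g,x[2]+np.pi/2);print(ctrl.get_obs()['wrist_force'])
E
```

```text
t 4.33 d [ 0.0016 -0.004   0.0005] r [-0.0027  0.003   0.0004]
[ -3.26332677 -12.37735308   7.74672935]
```

Request:
jog_arm(plan="0,0.08,0,0,0,0,0.1\n0,0,0,0,0,0,0.1\n0,-0.16,0,0,0,0,0.1\n0,-0.24,0,0,0,0,0.1\n0,-0.24,0,0,0,0,0.1")

```text
time_s: 4.95
eef_pos: [0.5205, 0.0265, 0.0495]
eef_rot: [0.002, 0.247, 0.969, 0.0]
wrist_force: [1.2, -2.8, 8.3]
opening: 0.219
grasp_force: 59.7
```

```bash
python3 - <<'E'
from h import *
x=np.load('stamp.npy');g=w(x,[(-.05,.056+.055,.049)])[0];to(g,x[2]+np.pi/2);f=ctrl.get_obs()['wrist_force'];print('f along frame y',f[:2]@[-np.sin(x[2]),np.cos(x[2])])
E
```

```text
t 4.95 d [ 0.0015 -0.0002  0.0005] r [ 0.0014  0.0038 -0.0003]
f along frame y -1.8914843713305616
```

The force fell from 12 N to 2 N as I eased back, so the sear is holding. I open the fingers, wait, then lift clear.

Request:
jog_arm(plan="0,-0.24,0,0,0,0,0.55\n0,-0.24,0,0,0,0,0.55\n0,-0.24,0,0,0,0,0.55\n0,-0.24,0,0,0,0,0.55\n0,-0.24,-2,0,0,0,0.6\n0,-0.24,-4.4,0,0,0,0.75\n0,-0.24,-5.2,0,0,0,0.75\n0,-0.24,-5.2,0,0,0,0.75")

```text
time_s: 5.95
eef_pos: [0.5165, 0.0219, 0.1791]
eef_rot: [0.001, 0.247, 0.969, 0.0]
wrist_force: [0.0, -1.0, -0.9]
opening: 0.752
grasp_force: 0.0
```

```bash
python3 - <<'E'
from h import *
p=ctrl.camera_params('wrist');im=ctrl.camera('wrist');cv2.imwrite('pics/w3.png',im)
x=np.load('stamp.npy');cp=np.array([.396,-.223]);a=-2.43+np.pi/2
# grasp 34 mm behind carton centre; tool y across carton
g=cp-.034*np.array([np.cos(a),np.sin(a)]);print(g,'front dir',a)
to([*g,.18],a+np.pi/2)
E
```

```text
[ 0.37379661 -0.19725103] front dir -0.8592036732051036
t 6.0 d [ 0.0191 -0.2603 -0.0028] r [ 1.000e-04 -1.000e-03  3.596e-01]
```

View pics/w3.png

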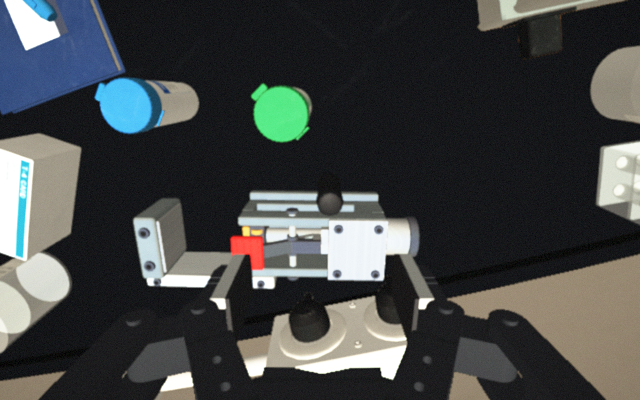

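The grip at (330,203) now stands beside the housing plate and the die is drawn out of the nest, so it is latched. On to the carton.

To row units: -0.26 m is -10.4, 0.019 m is 0.76.

Request:
jog_arm(plan="0.76,-10.4,0,0,0,0.36,0.8\n0.76,-10.4,0,0,0,0.36,0.8\n0.76,-10.4,0,0,0,0.36,0.8\n0.76,-10.4,0,0,0,0.36,0.8\n0.76,-10.4,0,0,0,0.36,0.8\n0.76,-10.4,0,0,0,0.36,0.8\n0.76,-10.4,0,0,0,0.36,0.8")

```text
time_s: 6.88
eef_pos: [0.3742, -0.1957, 0.1765]
eef_rot: [-0.002, 0.416, 0.909, 0.001]
wrist_force: [-0.0, 0.1, 0.3]
opening: 0.797
grasp_force: 0.0
```

```bash
python3 - <<'E'
from h import *
import pickle
p=ctrl.camera_params('wrist');im=ctrl.camera('wrist');cv2.imwrite('pics/w4.png',im);pickle.dump(p,open('w4.pkl','wb'))
cp=np.array([.396,-.223]);a=-2.43+np.pi/2
to([*(cp-.034*np.array([np.cos(a),np.sin(a)])),.023],a+np.pi/2)
# check predicted carton top outline
q=proj(w([.396,-.223,-2.43],[(.0225,-.049,.062),(-.0225,-.049,.062),(-.0225,.049,.062),(.0225,.049,.062)]),p)
cv2.polylines(im,[q.astype(int)],1,(0,0,255),1);cv2.imwrite('pics/o4.png',im)
E
```

```text
t 6.92 d [-0.0012 -0.0014  0.1537] r [-0.0003 -0.0029  0.0016]
```

View pics/o4.png

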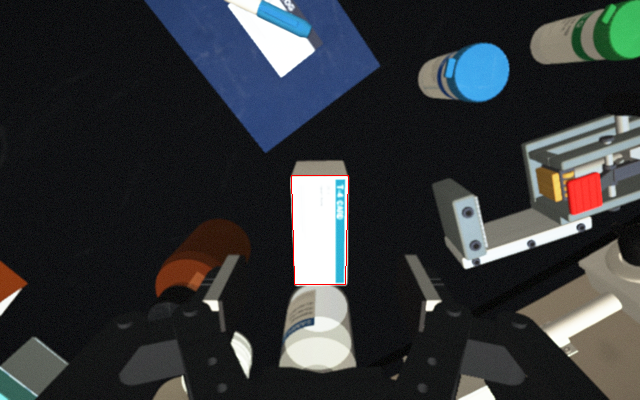

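The predicted outline lies on the carton's top, from (292,176) to (348,285), so the pose is confirmed. Next I descend and grasp.

To row units: 0.153 m is 6.12, 0.12 m is 4.8.

Request:
jog_arm(plan="-0.04,-0.04,2.4,0,0,0,0.8\n-0.04,-0.04,4.8,0,0,0,0.8\n-0.04,-0.04,6.12,0,0,0,0.8\n-0.04,-0.04,6.12,0,0,0,0.8\n-0.04,-0.04,6.12,0,0,0,0.4\n-0.04,-0.04,6.12,0,0,0,0.4\n-0.04,-0.04,6.12,0,0,0,0.4\n-0.04,-0.04,6.12,0,0,0,0.4")

```text
time_s: 7.92
eef_pos: [0.375, -0.1993, 0.026]
eef_rot: [0.001, 0.417, 0.909, -0.0]
wrist_force: [0.5, 3.2, 8.4]
opening: 0.518
grasp_force: 62.4
```

```bash
python3 - <<'E'
from h import *
o=ctrl.get_obs();x=np.load('stamp.npy');print(x)
E
```

```text
[ 0.50974195 -0.09425276 -0.49963416]
```

To row units: -0.11 m is -4.4, -0.06 m is -2.4.

Request:
jog_arm(plan="0,0,-0.8,0,0,0,0.4\n0,0,-2.4,0,0,0,0.4\n0,0,-4.4,0,0,0,0.4\n0,0,-4.4,0,0,0,0.4")

```text
time_s: 8.43
eef_pos: [0.3763, -0.2008, 0.1388]
eef_rot: [0.004, 0.417, 0.909, -0.002]
wrist_force: [0.6, -0.5, -1.7]
opening: 0.517
grasp_force: 61.7
```

```bash
python3 - <<'E'
from h import *
x=np.load('stamp.npy');g=w(x,[(-.026-.0316,-.008,.136)])[0];print(g);to(g,x[2]+np.pi/2)
E
```

```text
[ 0.45535026 -0.07367841  0.136     ]
t 8.43 d [0.0448 0.1429 0.0024] r [-0.0012  0.0083 -0.3601]
```

Request:
jog_arm(plan="1.8,5.72,0,0,0.008,-0.36,0.4\n1.8,5.72,0,0,0.008,-0.36,0.4\n1.8,5.72,0,0,0.008,-0.36,0.4\n1.8,5.72,0,0,0.008,-0.36,0.4\n1.8,5.72,0,0,0.008,-0.36,0.4\n1.8,5.72,0,0,0.008,-0.36,0.4")

```text
time_s: 9.18
eef_pos: [0.4522, -0.0719, 0.134]
eef_rot: [-0.005, 0.248, 0.969, 0.002]
wrist_force: [0.9, 0.1, -2.2]
opening: 0.521
grasp_force: 62.1
```

```bash
python3 - <<'E'
from h import *
x=np.load('stamp.npy');g=w(x,[(-.026-.0316,-.008,.136)])[0];to(g,x[2]+np.pi/2)
cv2.imwrite('pics/w5.png',ctrl.camera('wrist'))
E
```

```text
t 9.18 d [-0.0036 -0.     -0.0021] r [ 0.0012 -0.01   -0.0017]
```

View pics/w5.png

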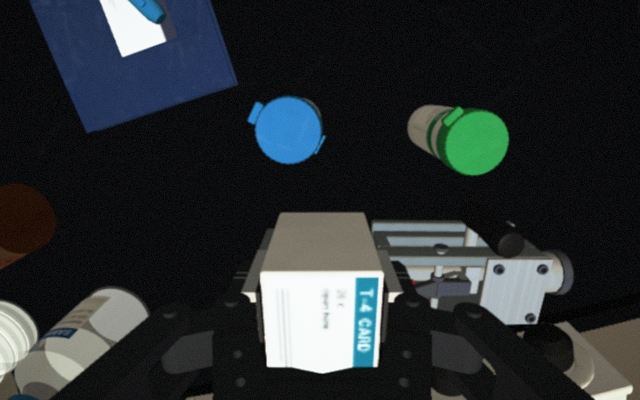

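The carton is held upright above the nest, with its top at (320,320); the canisters are undisturbed. Now I lower it.

To row units: 0.004 m is 0.16, 0.107 m is 4.28.

Request:
jog_arm(plan="-0.08,0.16,1.2,0,0,0,0.4\n-0.08,0.16,2.4,0,0,0,0.4\n-0.08,0.16,3.2,0,0,0,0.4\n-0.08,0.16,3.8,0,0,0,0.4\n-0.08,0.16,4.16,0,0,0,0.4\n-0.08,0.16,4.28,0,0,0,0.4\n-0.08,0.16,4.28,0,0,0,0.4")

```text
time_s: 10.1
eef_pos: [0.456, -0.0681, 0.0276]
eef_rot: [-0.004, 0.247, 0.969, 0.002]
wrist_force: [-0.4, -0.8, -1.2]
opening: 0.518
grasp_force: 62.3
```

```bash
python3 - <<'E'
from h import *
x=np.load('stamp.npy');g=w(x,[(-.014-.0316,-.0125,.026)])[0];to(g,x[2]+np.pi/2)
E
```

```text
t 10.1 d [-0.0141 -0.0097  0.0015] r [ 0.0015 -0.0088 -0.0002]
```

To row units: -0.008 m is -0.32, -0.004 m is -0.16.

Request:
jog_arm(plan="0,0,0.04,0,-0.008,0,0.4\n-0.16,-0.08,0.08,0,-0.008,0,0.4\n-0.32,-0.16,0.08,0,-0.008,0,0.4\n-0.48,-0.2,0.08,0,-0.008,0,0.4\n-0.56,-0.2,0.08,0,-0.008,0,0.4\n-0.56,-0.2,0.08,0,-0.008,0,0.4")

```text
time_s: 10.85
eef_pos: [0.4648, -0.0781, 0.0261]
eef_rot: [-0.002, 0.247, 0.969, 0.001]
wrist_force: [-9.0, 5.9, 14.4]
opening: 0.517
grasp_force: 64.2
```

```bash
python3 - <<'E'
from h import *
x=np.load('stamp.npy');g=w(x,[(-.014-.0316,-.0125,.026)])[0];to(g,x[2]+np.pi/2)
E
```

```text
t 10.85 d [-0.0016 -0.0051  0.    ] r [ 0.0017 -0.0038  0.0003]
```

To row units: -0.002 m is -0.08, -0.001 m is -0.04.

Request:
jog_arm(plan="-0.04,0,-0.04,0,0,0,0.4\n-0.08,0,-0.04,0,0,0,0.4\n-0.08,0,-0.04,0,0,0,0.4")

```text
time_s: 11.22
eef_pos: [0.4657, -0.0787, 0.0262]
eef_rot: [-0.002, 0.247, 0.969, 0.001]
wrist_force: [-7.6, 5.0, 8.4]
opening: 0.524
grasp_force: 63.6
```

Request:
jog_arm(plan="-0.08,-0.08,-0.04,0,0,0,0.4\n-0.08,-0.16,-0.04,0,0,0,0.4\n-0.08,-0.2,-0.04,0,0,0,0.4\n-0.08,-0.2,-0.04,0,0,0,0.4")

```text
time_s: 11.72
eef_pos: [0.4642, -0.0812, 0.0265]
eef_rot: [-0.004, 0.246, 0.969, 0.003]
wrist_force: [-6.2, 18.1, 8.8]
opening: 0.518
grasp_force: 63.4
```

```bash
python3 - <<'E'
from h import *
x=np.load('stamp.npy');g=w(x,[(-.014-.0316,-.0125,.026)])[0];to(g,x[2]+np.pi/2);f=ctrl.get_obs()['wrist_force'];c,s=np.cos(x[2]),np.sin(x[2]);print('frame f',f[:2]@[c,s],f[:2]@[-s,c])
E
```

```text
t 11.72 d [-0.0006 -0.0022  0.0005] r [ 0.0047 -0.009   0.0017]
frame f -14.107423565799992 12.877257446691218
```

The carton is pressing on both the backstop (−14 N) and the anvil (+13 N). I relax the arm, release the carton and lift away.

To row units: -0.15 m is -6, 0.002 m is 0.08.

Request:
jog_arm(plan="0.08,0.08,-0.04,0,0,0,0.4\n0.08,0.08,-0.04,0,0,0,0.7\n0.08,0.08,-0.04,0,0,0,0.7\n0.08,0.08,-0.04,0,0,0,0.7\n0.08,0.08,-2,0,0,0,0.7\n0.08,0.08,-4.4,0,0,0,0.7\n0.08,0.08,-6,0,0,0,0.7\n0.08,0.08,-6,0,0,0,0.7")

```text
time_s: 12.72
eef_pos: [0.4685, -0.0843, 0.1811]
eef_rot: [0.004, 0.247, 0.969, 0.0]
wrist_force: [0.5, -0.3, -0.6]
opening: 0.702
grasp_force: 0.0
```

```bash
python3 - <<'E'
from h import *
import pickle
p=ctrl.camera_params('wrist');im=ctrl.camera('wrist');cv2.imwrite('pics/w6.png',im);pt=ctrl.camera_params('top');it=ctrl.camera('top');cv2.imwrite('pics/t6.png',it)
x=np.load('stamp.npy')
# white carton top blob in wrist view near predicted place
top=[(-.063,-.035,.062),(-.063,.01,.062),(.035,.01,.062),(.035,-.035,.062)]
print(proj(w(x,top),p).round(0).tolist())
m=((im.min(2)>150)*255).astype('uint8')
n,l,st,ce=cv2.connectedComponentsWithStats(m)
for i in range(1,n):
    if st[i,4]>300:
        c=max(cv2.findContours((l==i).astype('uint8'),0,2)[0],key=cv2.contourArea);print(st[i].tolist(),ce[i].round(0).tolist(),cv2.minAreaRect(c))
g=w(x,[(0,.044,.095)])[0];to(g,x[2]+np.pi/2)
E
```

```text
[[291.0, 163.0], [348.0, 163.0], [345.0, 272.0], [294.0, 272.0]]
[139, 0, 51, 33, 1171] [163.0, 13.0] ((164.14602661132812, 9.593343734741211), (34.90022659301758, 42.561256408691406), 70.46334838867188)
[270, 162, 117, 116, 6073] [322.0, 224.0] ((328.0, 219.5), (115.0, 116.0), 90.0)
[378, 207, 62, 18, 373] [410.0, 212.0] ((408.6538391113281, 213.76922607421875), (62.017364501953125, 16.496618270874023), 7.125016689300537)
[269, 208, 20, 49, 592] [278.0, 233.0] ((278.5, 232.0), (48.0, 19.0), 90.0)
[460, 209, 77, 59, 3299] [496.0, 237.0] ((498.0, 238.0), (58.0, 76.0), 90.0)
[78, 245, 90, 84, 4091] [123.0, 287.0] ((122.91693878173828, 285.19122314453125), (57.94480895996094, 92.81112670898438), 50.042449951171875)
[0, 259, 66, 77, 3844] [28.0, 295.0] ((32.5, 297.0), (76.0, 65.0), 90.0)
[535, 319, 62, 40, 1470] [569.0, 339.0] ((568.8416137695312, 340.6374206542969), (31.92045783996582, 62.354591369628906), 76.70142364501953)
[292, 346, 107, 27, 1308] [353.0, 361.0] ((346.13751220703125, 363.1139221191406), (15.86726188659668, 107.5041275024414), 79.4608154296875)
t 12.82 d [-0.0439  0.0551  0.0821] r [ 0.0014 -0.0008 -0.0005]
```

```bash
python3 - <<'E'
import cv2,numpy as np
im=cv2.imread('pics/w6.png').astype(int)
for r in range(150,285,10):
    print(r,' '.join(f'{im[r,c].min()}/{im[r,c,0]-im[r,c,2]}' for c in range(282,360,4)))
E
```

```text
150 15/6 15/4 19/3 14/2 31/-5 109/-17 109/-20 104/-21 108/-18 101/-20 106/-21 103/-20 109/-18 104/-20 105/-21 105/-20 57/-11 13/4 12/2 12/2
160 18/0 17/4 12/0 11/-3 114/-25 110/-19 118/-22 116/-24 121/-20 117/-22 119/-24 117/-21 118/-22 118/-20 116/-19 118/-18 114/-23 60/-13 17/4 14/2
170 14/8 19/2 15/-2 131/-5 253/1 253/1 253/1 253/1 253/1 253/1 253/1 253/1 253/1 253/1 221/25 37/156 49/150 252/0 4/1 14/5
180 6/-3 10/5 8/1 125/-8 253/1 249/3 250/2 253/1 253/1 253/1 253/1 248/3 248/3 253/1 212/33 202/46 66/142 254/0 12/2 10/4
190 62/-2 62/-2 58/0 77/-9 253/1 250/2 250/2 253/1 254/0 253/1 253/1 245/4 254/0 253/1 194/46 133/99 105/121 236/-2 17/1 14/5
200 66/-3 59/-2 58/2 66/-11 253/1 251/2 250/2 253/1 253/1 253/1 253/1 253/1 253/1 253/1 177/59 195/51 96/124 216/0 13/3 9/2
210 147/25 151/23 104/-5 66/-3 253/1 252/1 249/2 253/1 253/1 253/1 253/1 253/1 253/1 253/1 171/64 39/155 42/156 180/2 15/2 21/1
220 79/14 155/27 136/3 66/-5 253/2 253/1 253/1 253/1 253/1 253/1 253/1 253/1 253/1 253/1 155/78 34/155 41/154 188/-5 14/-2 17/5
230 155/30 152/29 133/3 73/-5 254/1 253/1 253/1 253/1 253/1 253/1 253/1 253/1 253/1 253/1 140/89 36/159 49/147 169/-20 17/0 13/5
240 157/29 152/28 124/-2 77/-9 254/1 253/1 253/1 253/1 253/1 253/1 253/1 253/1 253/1 253/1 129/97 41/153 78/127 101/-11 15/3 13/6
250 143/31 153/30 136/0 99/-8 252/2 253/1 253/1 253/1 253/1 253/1 253/1 253/1 253/1 253/1 113/108 41/153 107/106 116/-12 98/-11 100/-9
260 105/20 148/29 130/1 127/-9 248/2 253/1 253/1 253/1 253/1 253/1 253/1 253/1 253/1 253/1 99/114 36/155 144/78 105/-10 98/-12 99/-11
270 80/9 235/12 237/11 239/10 246/1 253/1 253/1 253/1 253/1 253/1 253/1 253/1 253/1 254/1 216/28 226/19 236/14 235/13 235/13 236/12
280 7/8 11/-2 13/0 8/4 16/2 9/2 8/6 11/6 12/6 12/2 10/6 11/5 15/4 10/5 13/0 11/4 18/-3 10/7 5/4 9/3
```

The carton edges sit within about 3 mm of the prediction and are square. To trip the sear I shut the fingers, turn them 90° so that they fit the paddle, and press down.

The rows are not in the units I measure in: shifts go in units of 25 mm. I convert before sending: 0.055 m is 2.2, -0.044 m is -1.76.

Request:
jog_arm(plan="-1.76,2.2,0,0,0,0.19,0\n-1.76,2.2,0,0,0,0.38,0\n-1.76,2.2,0,0,0,0.57,0\n-1.76,2.2,0,0,0,0.76,0\n-1.76,2.2,0,0,0,0.95,0\n-1.76,2.2,0,0,0,1.14,0\n-1.76,2.2,0,0,0,1.33,0\n-1.76,2.2,0,0,0,1.52,0\n-1.76,2.2,0,0,0,1.571,0\n-1.76,2.2,0,0,0,1.571,0")

```text
time_s: 14.08
eef_pos: [0.5298, -0.0555, 0.1751]
eef_rot: [-0.002, 0.86, 0.51, -0.001]
wrist_force: [-0.6, -0.6, 0.2]
opening: -0.0
grasp_force: 0.0
```

```bash
python3 - <<'E'
from h import *
x=np.load('stamp.npy');g=w(x,[(0,.044,.078)])[0];to(g,x[2]);print(ctrl.get_obs()['q'])
E
```

```text
t 14.07 d [0.0003 0.0015 0.097 ] r [-0.005  -0.0008  0.0001]
[-3.28334131e-01  1.48220287e-01  1.76402641e+00  1.73432848e-03
  1.23417952e+00  1.70575027e-01]
```

Request:
jog_arm(plan="0,0.04,2,0,0,0,0\n0,0.04,3.6,0,0,0,0\n0,0.04,3.88,0,0,0,0\n0,0.04,3.88,0,0,0,0")

```text
time_s: 14.58
eef_pos: [0.5316, -0.056, 0.0801]
eef_rot: [-0.001, 0.86, 0.51, -0.0]
wrist_force: [0.3, -0.1, 1.1]
opening: -0.003
grasp_force: 0.0
```

Request:
jog_arm(plan="0,0,0.24,0,0,0,0\n0,0,0.44,0,0,0,0\n0,0,0.56,0,0,0,0\n0,0,0.64,0,0,0,0\n0,0,0.64,0,0,0,0")

```text
time_s: 15.2
eef_pos: [0.5318, -0.0589, 0.0663]
eef_rot: [0.001, 0.86, 0.511, -0.001]
wrist_force: [-10.1, -10.2, 12.5]
opening: -0.003
grasp_force: 7.5
```

The paddle is about 6 mm down and a side force pushes the tool towards −y. I shift with it and press on.

Request:
jog_arm(plan="-0.16,0,0,0,0,0,0\n-0.16,0,0.08,0,0,0,0\n-0.16,0,0.16,0,0,0,0")

```text
time_s: 15.58
eef_pos: [0.5307, -0.0605, 0.0612]
eef_rot: [0.0, 0.86, 0.51, 0.001]
wrist_force: [-1.8, -6.1, 5.1]
opening: 0.002
grasp_force: 3.3
```

Request:
jog_arm(plan="0,0,0.08,0,0,0,0\n0,0,0.08,0,0,0,0")

```text
time_s: 15.82
eef_pos: [0.5304, -0.061, 0.0588]
eef_rot: [0.0, 0.86, 0.51, 0.0]
wrist_force: [-2.1, -6.6, 4.4]
opening: -0.001
grasp_force: 3.8
```

The force dropped while the paddle kept going down, so the sear has tripped. I lift off and check the grip and carton.

To row units: -0.14 m is -5.6, -0.09 m is -3.6.

Request:
jog_arm(plan="0,0,-1.2,0,0,0,0\n0,0,-3.6,0,0,0,0\n0,0,-5.6,0,0,0,0\n0,0,-5.6,0,0,-0.19,0\n0.4,1.2,-5.6,0,0,-0.38,0\n0,0,-5.6,0,0,-0.57,0\n0,0,-5.6,0,0,-0.76,0\n0,0,-5.6,0,0,-0.95,0\n0,0,-5.6,0,0,-1.14,0\n0,0,-5.6,0,0,-1.33,0")

```text
time_s: 17.08
eef_pos: [0.5297, -0.0593, 0.1977]
eef_rot: [-0.001, 0.367, 0.93, 0.001]
wrist_force: [-0.6, -0.4, 0.1]
opening: 0.003
grasp_force: 0.0
```

```bash
python3 - <<'E'
from h import *
x=np.load('stamp.npy');to(w(x,[(-.05,.0,.2)])[0],x[2]+np.pi/2)
E
```

```text
t 17.07 d [ 0.0391 -0.0516 -0.0023] r [ 0.0015 -0.0024 -0.2522]
```

Request:
jog_arm(plan="1.56,-2,0,0,0,-0.18,0\n1.56,-2,0,0,0,-0.25,0\n1.56,-2,0,0,0,-0.25,0\n1.56,-2,0,0,0,-0.25,0")

```text
time_s: 17.58
eef_pos: [0.4679, -0.0692, 0.1985]
eef_rot: [-0.0, 0.252, 0.968, 0.001]
wrist_force: [0.5, 0.1, 0.2]
opening: 0.002
grasp_force: 0.0
```

```bash
python3 - <<'E'
from h import *
p=ctrl.camera_params('wrist');im=ctrl.camera('wrist');cv2.imwrite('pics/w7.png',im)
x=np.load('stamp.npy')
# rectify the carton-top plane (z=62) into frame coords at 1 px/mm, x -75..45, y -60..90
def rect(z,x0,x1,y0,y1):
    X,Y=np.meshgrid(np.arange(x0,x1),np.arange(y0,y1),indexing='ij')
    q=proj(w(x,np.c_[X.ravel()/1e3,Y.ravel()/1e3,np.full(X.size,z)]),p).astype('float32').reshape(*X.shape,2)
    return cv2.remap(im,q[...,0],q[...,1],cv2.INTER_LINEAR)
r=rect(.062,-80,50,-60,60);white=r.min(2)>200;teal=(r[...,0].astype(int)-r[...,2])>60;m=white|teal
for X in range(-70,45,10):
    c=np.where(m[X+80])[0]-60;c=c[(c>-45)&(c<25)];t=np.where(teal[X+80])[0]-60;print(X,(c.min(),c.max(),len(c)) if len(c) else None,(t.min(),t.max()) if len(t) else None)
col=np.where(white[:,45])[0]-80;print('x extent at y=-15',col.min(),col.max())
d=rect(.088,-62,-38,40,130).max(2);print('grip plane brightness by y',[(40+i,int(d[:,i].mean())) for i in range(0,90,4)])
dd=rect(.045,-14,14,-30,60);gold=(dd[...,2].astype(int)-dd[...,0])>50;gy=np.where(gold.sum(0)>4)[0];print('gold y',gy.min()-30 if len(gy) else None,gy.max()-30 if len(gy) else None)
E
```

```text
-70 None None
-60 (np.int64(-34), np.int64(10), 43) (np.int64(1), np.int64(7))
-50 (np.int64(-34), np.int64(10), 42) (np.int64(1), np.int64(7))
-40 (np.int64(-34), np.int64(10), 44) (np.int64(1), np.int64(7))
-30 (np.int64(-34), np.int64(9), 42) (np.int64(1), np.int64(7))
-20 (np.int64(-35), np.int64(9), 45) (np.int64(0), np.int64(7))
-10 (np.int64(-35), np.int64(10), 46) (np.int64(0), np.int64(7))
0 (np.int64(-36), np.int64(9), 46) (np.int64(0), np.int64(7))
10 (np.int64(-35), np.int64(9), 43) (np.int64(0), np.int64(7))
20 (np.int64(-36), np.int64(-13), 24) None
30 (np.int64(-37), np.int64(-28), 10) None
40 None None
x extent at y=-15 -64 20
grip plane brightness by y [(40, 104), (44, 104), (48, 105), (52, 104), (56, 103), (60, 103), (64, 103), (68, 86), (72, 90), (76, 44), (80, 42), (84, 43), (88, 38), (92, 38), (96, 100), (100, 101), (104, 101), (108, 100), (112, 77), (116, 77), (120, 76), (124, 38), (128, 31)]
gold y 11 58
```

The carton lies flat on the anvil (y −35 to +10) with its rear end at x≈−64 mm. The grip is at y≈86 mm, so the striker is at 30 mm, the stamped position. The robot is clear, so I hand in.

```bash
python3 -c "
from bench import ctrl
print(ctrl.hand_in())"
```

```text
the job is handed in; nothing more can be done
None
```

The job is handed in, but no verdict came back. My last measurements put the carton flush on the anvil with its rear end where a carton on the backstop should be, the striker at about 30 mm as it should rest on a stamped carton, and the robot clear.

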